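# Hang a hooked fragment carrier behind the lip of a drying rail

## Robot

A 7-joint arm with a two-finger parallel gripper is mounted at the origin on the work surface. World frame = base frame: x ahead of the robot, y to its left, z up, the work surface at z = 0. Lengths are in m, angles in rad, forces in N, time in s.
With the tool pointing down it reaches from about 0.4 to 0.85 m from the base axis. Payload 10.4 kg.
Tool frame: the origin (TCP) lies between the finger pads; the fingertips stand 14 mm ahead of it and the grasp point (between the pads) lies 5 mm behind it; z points along the fingers, y is the direction in which the jaws open and shut (so a half turn about z gives the same grasp; the last joint's range is limited). The gripper opens to 87 mm and grips with 3 to 60 N. Pads are 19 mm wide; open, the fingers measure 117 mm over their backs; the gripper's body (75 mm by 190 mm) begins 51 mm behind the grasp point.
Start: joints at [-1.309, 0.332, -0.065, 1.46, 0.022, 1.35, -0.088], TCP at [0.176, 0.6, 0.237] pointing down, gripper open.
Joint ranges: [-2.6, 2.6], [-0.5, 2.12], [-1.47, 1.34], [0.16, 2.42], [-1.27, 4.41], [0.06, 2.06], [-2.6, 2.6]. Speed limits (rad/s): [2.22, 2.22, 2.79, 2.79, 3.14, 3.14, 3.14].

## Interface

Orientations are given as a unit quaternion [x, y, z, w].
In Python, from bench import readout, camera, calibration, order gives the robot as it stands.
- The arm moves only by the tool apply_moves, never from a script. Its argument "deltas" is a list of rows, each an object with "translation": the shift along the world's x, y, z in m, a list of three; "turn": the turn, a rotation vector about the world's x, y, z in rad, a list of three; "hand": the finger opening in m, from 0 to 0.087. A call has 1 to 5 rows; each row shifts and turns the pose as measured when the row begins; what a row does not reach is not made up. A row lasts 1/10 s, in which the tool goes at most 50 mm and 8.59 degrees, less where a joint would pass 70% of its speed; a pose out of reach is approached as far as the arm can. A call with a gripper value outside its range is refused whole. The fingers move at their own pace and stop on an object; "newtons" is the grip in N (left out, the last holds). Time passes only in rows, so rows that do not move let the fingers close. It gives the time, the measured TCP pose, the force and the opening at its end, in the units of the state.
- readout.read_state(): the state, without advancing time (a new reading comes with each control period).
- camera(name): name is "side" or "top" or "wrist"; returns the picture (400x640x3 uint8, red, green, blue); there is no depth.
- calibration(name): a dict with "fx", "fy", "cx", "cy" (pixels), "D" ([k1, k2, p1, p2, k3] as OpenCV has them; the pictures are not rectified), "extrinsics" (4x4, takes a point from world to camera coordinates). Camera axes: x right, y down, z forward; pixel columns grow to the right and rows downward; lengths in m; the calibration is good to about 2 mm. A picture is of the moment at which its call begins: read the wrist's pose just before it. calibration takes no time and is no camera call; for the wrist camera it gives the pose at the moment of the call.
- order.close_job(): hands the job in, once; it reports no verdict.
The state is a dict: "time": time; "joint_positions": joint angles; "joint_vel": joint speeds; "joint_torque": joint torques, N m; "ee_pos": TCP position; "eef_rot": TCP orientation; "ft_force": force on the tool from outside, world axes, zero at the start; "torque": the same for the moment, N m; "width": finger opening in m.
Only numpy, scipy, OpenCV 4.12 (cv2) and the standard library are available. Lean on these libraries where they do the work, as an engineer would, in place of code of your own. Each camera call takes 0.05 s, during which the arm holds its last target. There are 200 camera calls.

## Task

Pick up the terracotta fragment that has a hook on its back, lift the hook over the lip of the hanging rail in the open right-hand stretch, and lower it until it hangs on the lip with the hook's tongue behind it. Then slide it along the lip, under the keeper, until it rests against the stop at the left end, and let go. Work gently, without dropping it, ramming the rail or forcing it against the stop, and leave the other things on the bench where they are.

Things in the scene. Friction and masses are not known exactly. Their poses are not given: they have to be found in the camera images.
- stand: Fixed stand: steel foot 110 x 340 x 10 mm, posts 175 mm high at x 45, y +-152 mm, carrying an aluminium rail along its y axis. Origin: on the bench under the lip's middle; x away from the working side, y along the rail to the stop (left), z up. Rail height is hand-clamped and NOT measured: lip top anywhere at z = 128 to 172 mm, so feel the seat. Rubber mounts let the rail sink 1 mm per 5 N.
- lip (a point): On the stand at y = 0, at the lip's MEAN top height (z = 150 mm; true top up to 22 mm higher or lower); axes as the stand's. Lip 8 mm thick (x -4 to 4), 58 mm high, with a soft rubber pad flush below its front down to 86 mm. Behind it a slot x 4 to 18 mm, 52 mm deep, then a back wall x 18 to 24, its top 4 mm below the lip's.
- load_place (a point): On the stand at y = -60 mm, mean lip-top height, x = 0: middle of the open stretch, where the hook goes over. The slot is open above from y = -125 mm (black end block to the right of it, standing 9 mm above the lip) to y = 0, where the keeper begins: a roof over y 0 to 140, x 3 to 24, 10 to 14 mm above the lip top, 4 mm clear over a seated hook.
- stop_face (a point): On the stand at y = +115 mm, mean lip-top height, x = 0: right face of the black rubber stop at the rail's left end, under the keeper; it gives 1 mm per 5 N. A carrier whose hook touches it has its middle at stand y = +90 mm.
- carrier: Loose hooked fragment, 0.3 to 0.5 kg, brittle (keep it under 15 N against the rail): upright terracotta block 50 (x) x 80 (y) x 62 (z) mm. Origin: centre of underside, z up. On top a grey upright grip 24 x 24 mm on the origin's axis, z 61 to 117 mm: take it from above at about z = 100. On the back (+x) a 50 mm wide aluminium hook (y +-25), see tongue.
- tongue (a point): Middle of the lower edge of the hook's tongue, at carrier (47, 0, 38) mm, axes as the carrier's. Hook: plate x 25 to 31, z 4 to 90; bridge back to x = 50, z 84 to 90; tongue x 44 to 50, z 38 to 86. The 13 mm gap between plate and tongue takes the 8 mm lip. Hung home, the bridge's underside (46 mm above this point) lies on the lip top.
- plain_block: Bystander: a loose terracotta fragment with the same block and grip and a flat back plate, but no bridge and no tongue. Its place may be swapped with the carrier's. Origin: centre of underside.
- jar: Bystander: closed jar, 56 mm across, 85 mm high. Origin: centre of underside.
- offcut: Bystander: wooden block 50 x 110 x 30 mm on the bench in front of the stand. Origin: centre of underside.
- shard: Bystander: flat terracotta shard about 70 x 80 x 18 mm. Origin: under its middle.
- bowl: Bystander: white bowl 100 mm across, 45 mm high. Origin: centre of underside.
- spatula: Bystander: spatula 180 mm long lying in front of the stand.
- brush: Bystander: brush 170 mm long lying at the right.
Things that resemble listed ones, but are neither listed nor needed, are in the scene too. What is shaped like the carrier but red is not meant.

How it is judged:
By the outcome, as a careful person would: the job done as asked, in the order asked, and still so for the second after the job is handed in, with the robot touching nothing.
It also fails if it takes over 70 s, if anything falls off the work surface, if the arm or the gripper's body presses on something with over 40 N, if the wrist force passes 120 N, or if a joint passes its speed limit or range.

## Working session

There is one attempt and no reset: what is moved stays moved. The work goes in short steps, Python scripts to look and compute and a tool call to move; the robot and the scene stay as the last step left them, time stands still between calls to the robot, and variables do not carry over. Pictures are saved under pics/ and viewed, about 8 in all and at most 12, crops included, and the job is handed in when it is done.

Besides the shell and the picture viewer there is one more tool, called after ">>>" as a command line: name --argument value ..., lists and objects as JSON in quotes. apply_moves: Moves the arm, as the interface text tells. Its arguments: {"type":"object","properties":{"deltas":{"type":"array","items":{"type":"object","properties":{"translation":{"type":"array","items":{"type":"number"}},"turn":{"type":"array","items":{"type":"number"}},"hand":{"type":"number"}}}},"newtons":{"type":"number"}},"required":["deltas"]}

```bash
mkdir -p pics
cat > h.py <<'E'
import numpy as np, cv2
from bench import readout, camera, calibration, order
def K(c): return np.array([[c['fx'],0,c['cx']],[0,c['fy'],c['cy']],[0,0,1.]])
def snap(n,f):
    c=calibration(n); im=camera(n); cv2.imwrite('pics/'+f,im[:,:,::-1]); return c,im
def ray(c,u,v):
    p=cv2.undistortPoints(np.array([[[u,v]]],float),K(c),np.array(c['D'],float)).ravel()
    T=np.array(c['extrinsics']);R=T[:3,:3]
    return -R.T@T[:3,3], R.T@np.array([p[0],p[1],1])
def atz(c,u,v,z):
    o,d=ray(c,u,v); return o+d*(z-o[2])/d[2]
def proj(c,P):
    T=np.array(c['extrinsics'])
    return cv2.projectPoints(np.array(P,float).reshape(-1,3),cv2.Rodrigues(T[:3,:3])[0],T[:3,3],K(c),np.array(c['D'],float))[0].reshape(-1,2)
E
python3 - <<'E'
from h import *
a=snap('top','t0.png');b=snap('side','s0.png')
for c,_ in (a,b): o,d=ray(c,320,200);print(o,d, c['fx'])
s=readout.read_state();print(s)
E
```

```text
[ 0.34755193 -0.01800424  1.52797529] [ 0.11635426 -0.02054733 -0.99301923] 414.7398834700134
[ 0.14072856 -0.696328    0.81992384] [ 0.34556968  0.63576466 -0.69033795] 389.4256536142974
{'time': 0.1, 'joint_positions': array([-1.30861091,  0.3328635 , -0.06469128,  1.4608383 ,  0.0215994 ,
        1.34987271, -0.08850701]), 'joint_vel': array([ 0.0006078 ,  0.000829  , -0.00047588, -0.00022507, -0.00094725,
        0.00092986, -0.00129838]), 'joint_torque': array([ 1.06097137e-03, -6.24549437e+01,  2.41221901e-02, -3.90714419e+01,
       -6.16245274e-02,  3.67134379e-02,  1.03717805e-04]), 'ee_pos': array([0.17551299, 0.59952386, 0.2358083 ]), 'eef_rot': array([ 1.41910289e-01,  9.89879314e-01, -6.40208291e-04, -6.28207364e-05]), 'ft_force': array([ 0.35209938,  0.02269728, -0.33237963]), 'torque': array([-0.0122604 , -0.04281786, -0.00722077]), 'width': 0.08739878418866857}
```

View pics/t0.png

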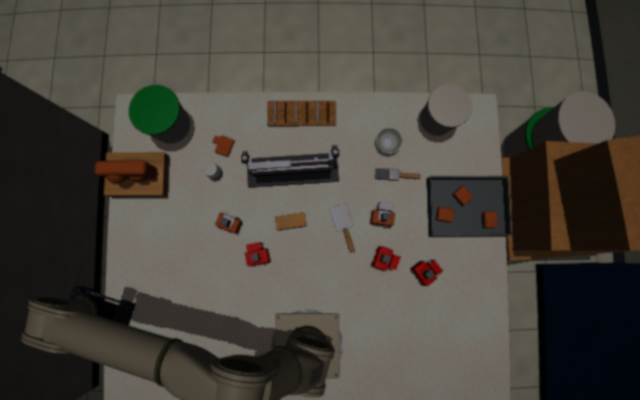

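View pics/s0.png

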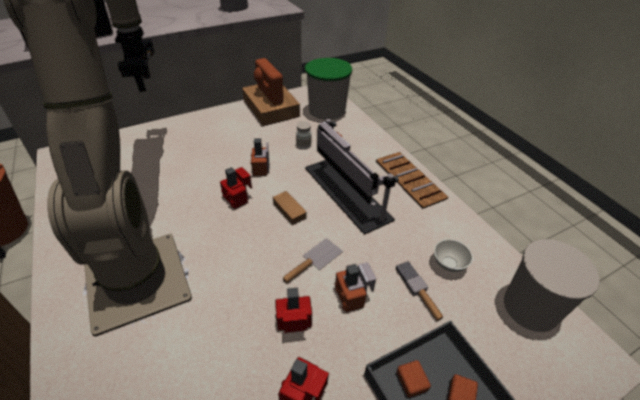

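The top view shows two terracotta candidates with grips: A at (228,222) and B at (383,215). The red ones at (257,255), (385,260) and (428,272) are not meant. B seems to have a pale hook at (386,206), but an enlarged crop should confirm it.

Run:
```python
from h import *
t=cv2.imread('pics/t0.png');s=cv2.imread('pics/s0.png')
r=lambda im,y0,y1,x0,x1,k:cv2.resize(im[y0:y1,x0:x1],None,fx=k,fy=k,interpolation=cv2.INTER_CUBIC)
a=r(t,195,245,350,420,5.7142857);b=r(t,195,245,200,270,5.7142857)
c=r(s,250,320,320,390,4);d=r(s,130,200,230,300,4)
top=np.hstack([a,b])[:286]; bot=np.hstack([c,d])
o=np.zeros((286+280,800,3),np.uint8);o[:286]=top;o[286:,:560]=bot
cv2.imwrite('pics/c1.png',np.clip(o*1.6,0,255).astype(np.uint8))
q=r(t,140,195,232,352,6.6)
cv2.imwrite('pics/c2.png',np.clip(q*1.8,0,255).astype(np.uint8))
```

```text
(no output)
```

View pics/c1.png

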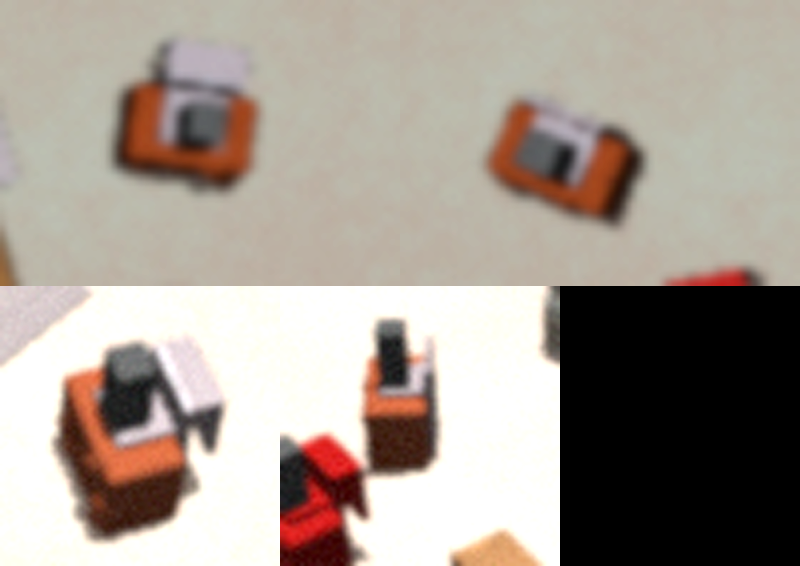

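View pics/c2.png

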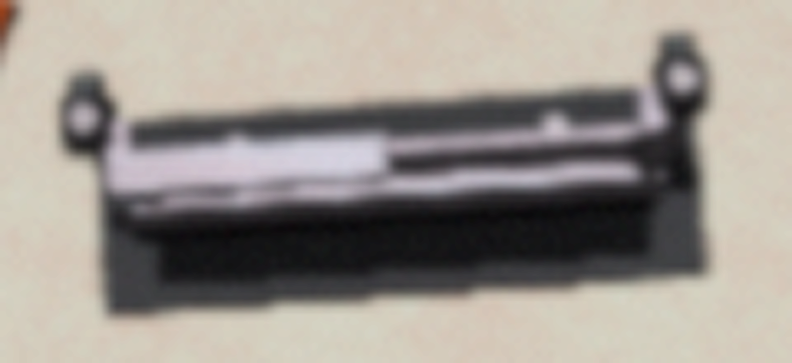

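B is the carrier: the pale bridge reaches behind its block, at crop (205,62). A, at crop (560,160), has only a flat plate. Next I compute poses.

Run:
```python
from h import *
t=calibration('top');s=calibration('side')
A=lambda x,y:(350+x/5.714,195+y/5.714)
Q=lambda x,y:(232+x/6.6,140+y/6.6)
print('grip top',atz(t,*A(207,118),.117))
for p in [(135,83),(257,97),(240,172),(120,155)]: print('blk top',atz(t,*A(*p),.062))
for p in [(165,40),(250,50),(247,88)]: print('bridge',atz(t,*A(*p),.090))
print('side grip top',atz(s,320+131/4,250+(352-286)/4,.117))
for p in [(110,312),(705,272)]: print('foot',atz(t,*Q(*p),.010))
for z in(.128,.15,.172):
  print(z,'lip front',[atz(t,*Q(*p),z)[:2] for p in [(390,195),(640,178),(140,212)]],'posts',[atz(t,*Q(*p),z)[:2] for p in [(85,115),(683,77)]])
```

```text
grip top [ 0.45798072 -0.27390474  0.117     ]
blk top [ 0.48440876 -0.23920692  0.062     ]
blk top [ 0.47525163 -0.31566096  0.062     ]
blk top [ 0.42848959 -0.30377144  0.062     ]
blk top [ 0.43954014 -0.22891812  0.062     ]
bridge [ 0.5081774 -0.2540367  0.09     ]
bridge [ 0.50178291 -0.30641984  0.09      ]
bridge [ 0.47837832 -0.30394108  0.09      ]
side grip top [ 0.45984851 -0.27124203  0.117     ]
foot [0.57386162 0.21427604 0.01      ]
foot [ 0.59531369 -0.11967604  0.01      ]
0.128 lip front [array([0.61711346, 0.051504  ]), array([ 0.62569948, -0.07850805]), array([0.60870787, 0.18140408])] posts [array([0.66031238, 0.2109777 ]), array([ 0.67944183, -0.10152418])]
0.15 lip front [array([0.61287742, 0.05041171]), array([ 0.62132851, -0.07755726]), array([0.60460392, 0.17827047])] posts [array([0.65539749, 0.20737935]), array([ 0.67422633, -0.1002117 ])]
0.172 lip front [array([0.60864138, 0.04931942]), array([ 0.61695755, -0.07660647]), array([0.60049997, 0.17513685])] posts [array([0.65048259, 0.203781  ]), array([ 0.66901082, -0.09889922])]
```

>>> apply_moves --deltas '[{"translation":[0.027,-0.039,0.005],"turn":[0,0,0.03],"hand":0.087},{"translation":[0.027,-0.039,0.005],"turn":[0,0,0.03],"hand":0.087},{"translation":[0.027,-0.039,0.005],"turn":[0,0,0.03],"hand":0.087},{"translation":[0.027,-0.039,0.005],"turn":[0,0,0.03],"hand":0.087},{"translation":[0.027,-0.039,0.005],"turn":[0,0,0.03],"hand":0.087}]' --newtons 20

```text
time: 0.6
ee_pos: [0.307, 0.4008, 0.2569]
eef_rot: [0.059, 0.998, -0.003, -0.002]
ft_force: [0.5, 0.6, 0.4]
width: 0.0873
```

>>> apply_moves --deltas '[{"translation":[0.029,-0.038,0],"turn":[0,0,0],"hand":0.087},{"translation":[0.029,-0.038,0],"turn":[0,0,0],"hand":0.087},{"translation":[0.029,-0.038,0],"turn":[0,0,0],"hand":0.087},{"translation":[0.02,-0.042,0],"turn":[0,0,0],"hand":0.087},{"translation":[0.01,-0.046,0],"turn":[0,0,0],"hand":0.087}]'

```text
time: 1.1
ee_pos: [0.4282, 0.1893, 0.2568]
eef_rot: [0.058, 0.998, -0.003, -0.002]
ft_force: [0.8, 0.1, 0.2]
width: 0.0868
```

>>> apply_moves --deltas '[{"translation":[0.005,-0.048,0],"turn":[0,0,0],"hand":0.087},{"translation":[0.004,-0.048,0],"turn":[0,0,0],"hand":0.087},{"translation":[0.003,-0.048,0],"turn":[0,0,0],"hand":0.087},{"translation":[0.002,-0.048,0],"turn":[0,0,0],"hand":0.087},{"translation":[0.002,-0.048,0],"turn":[0,0,0],"hand":0.087}]'

```text
time: 1.6
ee_pos: [0.4431, -0.0601, 0.2558]
eef_rot: [0.059, 0.998, -0.003, -0.003]
ft_force: [0.6, -0.1, -0.2]
width: 0.0872
```

>>> apply_moves --deltas '[{"translation":[0.004,-0.048,0],"turn":[0,0,0],"hand":0.087},{"translation":[0.004,-0.048,0],"turn":[0,0,0],"hand":0.087},{"translation":[0.004,-0.048,0],"turn":[0,0,0],"hand":0.087},{"translation":[0.004,-0.045,0],"turn":[0,0,0],"hand":0.087},{"translation":[0.001,-0.02,0],"turn":[0,0,0],"hand":0.087}]'

```text
time: 2.1
ee_pos: [0.457, -0.281, 0.2563]
eef_rot: [0.06, 0.998, -0.003, -0.001]
ft_force: [-0.5, 0.2, -0.6]
width: 0.087
```

>>> apply_moves --deltas '[{"translation":[0,0,0],"turn":[0,0,0],"hand":0.087}]'

```text
time: 2.2
ee_pos: [0.4559, -0.2841, 0.2559]
eef_rot: [0.063, 0.998, -0.004, -0.002]
ft_force: [0.8, 0.5, -0.2]
width: 0.0871
```

Run:
```python
from h import *
s=readout.read_state();c,im=snap('wrist','w1.png')
print(s['ee_pos'],s['eef_rot'],s['joint_positions'])
o,d=ray(c,320,200);print(o,d)
P=np.array([.459,-.2725,0]);a=-.13
R=np.array([[np.cos(a),-np.sin(a),0],[np.sin(a),np.cos(a),0],[0,0,1]])
pts=[P+R@np.array(q)/1000 for q in [(0,0,117),(-12,-12,117),(12,12,117),(50,25,90),(50,-25,90),(-25,40,62),(-25,-40,62)]]
print(proj(c,pts).round(0))
cv2.imwrite('pics/w1b.png',np.clip(im[:,:,::-1]*1.6,0,255).astype(np.uint8))
```

```text
[ 0.45585244 -0.28411588  0.2559389 ] [ 0.06264177  0.99802705 -0.00370053 -0.00207836] [-0.30499158  0.1487416   0.86195562  1.70288834 -0.10702555  1.34292937
  2.02118875]
[ 0.37410489 -0.27231725  0.40329887] [ 0.29346943 -0.04065445 -0.95511781]
[[332. 196.]
 [320. 184.]
 [344. 207.]
 [353. 232.]
 [308. 232.]
 [366. 161.]
 [295. 160.]]
```

View pics/w1b.png

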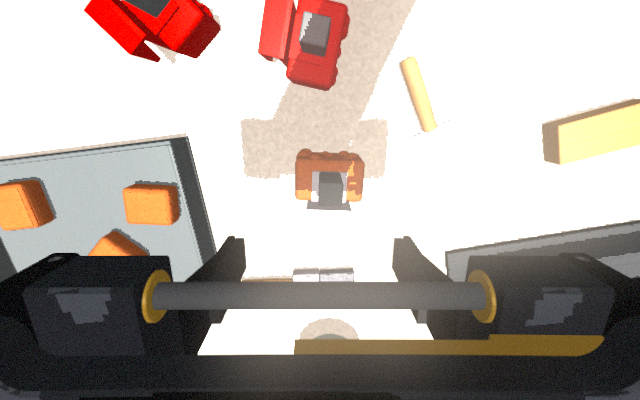

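The wrist view shows the carrier near (330,180), dark grip within it, slightly above my prediction of (332,196). A closer crop should settle it.

Run:
```python
from h import *
im=cv2.imread('pics/w1.png')[135:225,275:385]
cv2.imwrite('pics/w1c.png',cv2.resize(np.clip(255*(im/255.)**.6,0,255).astype(np.uint8),None,fx=6,fy=6,interpolation=cv2.INTER_NEAREST))
```

```text
(no output)
```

View pics/w1c.png

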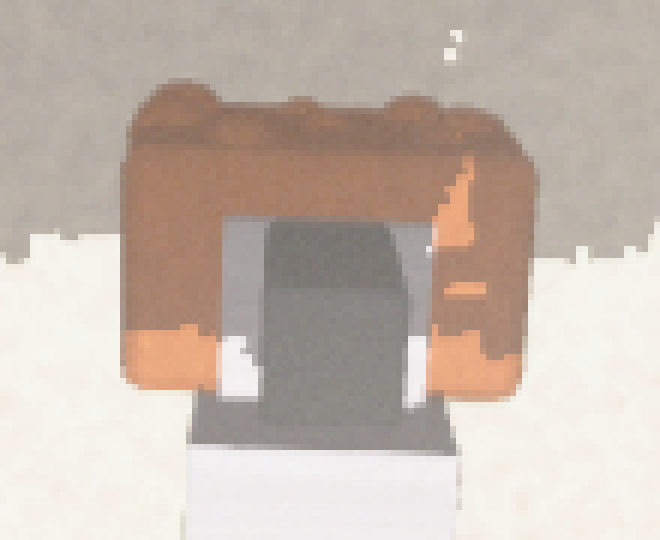

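Run:
```python
from h import *
c=calibration('wrist')
f=lambda x,y,z:atz(c,275+x/6,135+y/6,z)
print(f(336,355,.117)); a=f(190,444,.09);b=f(457,454,.09);print(a,b,np.arctan2(*(a-b)[:2]*[-1,1] if 0 else (-(a-b)[0]*np.sign((a-b)[1]),abs((a-b)[1]))))
a=f(135,152,.062);b=f(530,152,.062);print(a,b)
s=readout.read_state();print(s['ee_pos'])
from scipy.spatial.transform import Rotation as Ro
print(Ro.from_quat(s['eef_rot']).as_matrix().round(3))
```

```text
[ 0.45756173 -0.2717164   0.117     ]
[ 0.47887117 -0.29991423  0.09      ] [ 0.48666875 -0.25209471  0.09      ] -0.1616400668456963
[ 0.4294841  -0.30484604  0.062     ] [ 0.43863096 -0.23124965  0.062     ]
[ 0.45602727 -0.28284106  0.25586881]
[[-0.992  0.124 -0.005]
 [ 0.124  0.992 -0.007]
 [ 0.004 -0.007 -1.   ]]
```

>>> apply_moves --deltas '[{"translation":[0.0015,0.0105,-0.02],"turn":[0.007,-0.005,-0.012],"hand":0.087},{"translation":[0,0,-0.03],"turn":[0,0,0],"hand":0.087},{"translation":[0,0,-0.03],"turn":[0,0,0],"hand":0.087},{"translation":[0,0,-0.02],"turn":[0,0,0],"hand":0.087},{"translation":[0,0,0],"turn":[0,0,0],"hand":0.087}]'

```text
time: 2.75
ee_pos: [0.4588, -0.2645, 0.1524]
eef_rot: [0.065, 0.998, 0.003, 0.001]
ft_force: [-0.1, -0.2, 0.6]
width: 0.087
```

>>> apply_moves --deltas '[{"translation":[-0.001,-0.0065,0],"turn":[0,0,0],"hand":0.087},{"translation":[0,0,-0.02],"turn":[0,0,0],"hand":0.087},{"translation":[0,0,-0.02],"turn":[0,0,0],"hand":0.087},{"translation":[0,0,-0.015],"turn":[0,0,0],"hand":0.087},{"translation":[0,0,0],"turn":[0,0,0],"hand":0.087}]'

```text
time: 3.25
ee_pos: [0.4613, -0.2703, 0.1011]
eef_rot: [0.062, 0.998, 0.003, 0.004]
ft_force: [-1.0, 0.3, -0.2]
width: 0.0875
```

>>> apply_moves --deltas '[{"translation":[-0.003,-0.0015,-0.005],"turn":[0,0,0],"hand":0.087},{"translation":[0,0,0],"turn":[0,0,0],"hand":0.05},{"translation":[0,0,0],"turn":[0,0,0],"hand":0.03},{"translation":[0,0,0],"turn":[0,0,0],"hand":0.015},{"translation":[0,0,0],"turn":[0,0,0],"hand":0.015}]' --newtons 25

```text
time: 3.75
ee_pos: [0.4597, -0.2729, 0.0991]
eef_rot: [0.062, 0.998, 0.003, 0.006]
ft_force: [0.3, -0.3, 0.2]
width: 0.0627
```

>>> apply_moves --deltas '[{"translation":[0,0,0],"turn":[0,0,0],"hand":0.015},{"translation":[0,0,0],"turn":[0,0,0],"hand":0.015}]' --newtons 25

```text
time: 3.95
ee_pos: [0.46, -0.273, 0.0995]
eef_rot: [0.062, 0.998, 0.002, 0.007]
ft_force: [-0.1, 1.4, 0.2]
width: 0.0468
```

```bash
cat > st.py <<'E'
from h import *
from scipy.spatial.transform import Rotation as Ro
s=readout.read_state();R=Ro.from_quat(s['eef_rot']).as_matrix()
print(s['time'],s['ee_pos'].round(4),'F',s['ft_force'].round(2),'M',s['torque'].round(2),'w',round(s['width'],4),'yaw',round(np.arctan2(-R[0,1],R[1,1]),3),'z',R[:,2].round(4))
E
python3 st.py
```

```text
3.95 [ 0.46   -0.273   0.0995] F [-0.06  1.37  0.22] M [-0.02  0.04  0.03] w 0.0468 yaw -0.125 z [ 0.0134  0.0041 -0.9999]
```

>>> apply_moves --deltas '[{"translation":[-0.001,0.001,-0.004],"turn":[-0.004,0.013,-0.01],"hand":0.015},{"translation":[0,0,0],"turn":[0,0,0],"hand":0.015},{"translation":[0,0,0],"turn":[0,0,0],"hand":0.015},{"translation":[0,0,0],"turn":[0,0,0],"hand":0.015}]' --newtons 25

```text
time: 4.35
ee_pos: [0.4588, -0.2721, 0.095]
eef_rot: [0.068, 0.998, -0.001, -0.0]
ft_force: [0.9, -0.3, -2.0]
width: 0.0238
```

```bash
python3 st.py
```

```text
4.35 [ 0.4588 -0.2721  0.095 ] F [ 0.86 -0.34 -1.99] M [ 0.27 -0.11  0.01] w 0.0238 yaw -0.136 z [-0.001  -0.0011 -1.    ]
```

>>> apply_moves --deltas '[{"translation":[0,0,0.01],"turn":[0,0,0],"hand":0.015},{"translation":[0,0,0.03],"turn":[0,0,0],"hand":0.015},{"translation":[0,0,0.04],"turn":[0,0,0],"hand":0.015},{"translation":[0,0,0.04],"turn":[0,0,0],"hand":0.015},{"translation":[0,0,0.04],"turn":[0,0,0],"hand":0.015}]' --newtons 40

```text
time: 4.85
ee_pos: [0.4526, -0.2695, 0.2554]
eef_rot: [0.069, 0.998, 0.001, -0.008]
ft_force: [1.5, 0.5, -3.3]
width: 0.0236
```

```bash
python3 st.py
```

```text
4.85 [ 0.4526 -0.2695  0.2554] F [ 1.53  0.55 -3.31] M [ 0.02 -0.14 -0.02] w 0.0236 yaw -0.137 z [-0.0161  0.0032 -0.9999]
```

>>> apply_moves --deltas '[{"translation":[0.008,0.04,0],"turn":[-0.003,-0.016,0.03],"hand":0.015},{"translation":[0.008,0.044,0],"turn":[0,0,0.035],"hand":0.015},{"translation":[0.008,0.044,0],"turn":[0,0,0.035],"hand":0.015},{"translation":[0.008,0.044,0],"turn":[0,0,0.035],"hand":0.015},{"translation":[0.008,0.044,0],"turn":[0,0,0.035],"hand":0.015}]'

```text
time: 5.35
ee_pos: [0.4908, -0.0563, 0.2645]
eef_rot: [-0.011, 1.0, -0.001, 0.006]
ft_force: [0.7, 1.1, -3.7]
width: 0.0239
```

>>> apply_moves --deltas '[{"translation":[0.004,0.03,0],"turn":[0,0,0.02],"hand":0.015},{"translation":[0,0,0],"turn":[0,0,0],"hand":0.015},{"translation":[0,0,0],"turn":[0,0,0],"hand":0.015}]'

```text
time: 5.65
ee_pos: [0.494, -0.0181, 0.265]
eef_rot: [-0.026, 1.0, -0.0, 0.005]
ft_force: [-0.4, -1.4, -5.0]
width: 0.0236
```

```bash
python3 st.py
python3 - <<'E'
from h import *
c,w=snap('wrist','w2.png');c2,t=snap('top','t2.png')
g=lambda im,p=.6:(255*(im[:,:,::-1]/255.)**p).astype(np.uint8)
a=cv2.resize(g(w),(640,400))
cv2.imwrite('pics/w2b.png',g(w))
E
```

```text
5.65 [ 0.494  -0.0181  0.265 ] F [-0.42 -1.39 -5.  ] M [-0.07  0.06  0.07] w 0.0236 yaw 0.053 z [ 1.e-02  2.e-04 -1.e+00]
```

View pics/w2b.png

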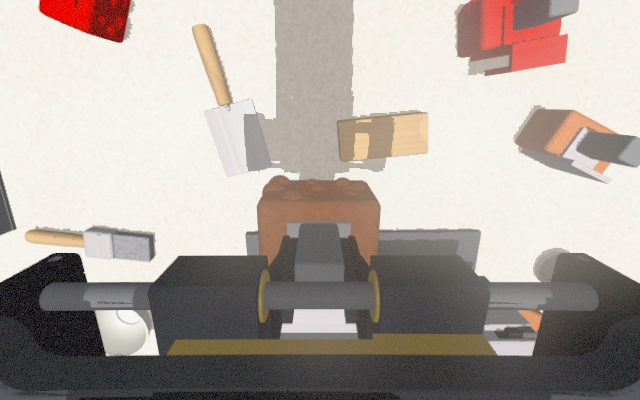

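The wrist view has the rail hidden behind the gripper; the carrier sits straight between the fingers with its grip at (320,250). I'll take the rail height from the side camera.

```bash
cat >> h.py <<'E'
SO=np.array([.614,.0496,0]);SY=.062
def SR(a): return np.array([[np.cos(a),-np.sin(a),0],[np.sin(a),np.cos(a),0],[0,0,1]])
def stand(x,y,z): return SO+SR(SY)@np.array([x,y,z])/1000
E
python3 - <<'E'
from h import *
c,im=snap('side','s2.png')
x0,y0,k=300,110,7
for L in (130,150,170):
  q=[stand(x,y,z) for x,y,z in [(-4,-125,L),(-4,0,L),(3,0,L+14),(24,0,L+14),(3,140,L+14)]]
  print(L,((proj(c,q)-[x0,y0])*k).round(0).tolist())
print('posts',((proj(c,[stand(45,-152,175),stand(45,152,175)])-[x0,y0])*k).round(0).tolist())
print('foot',((proj(c,[stand(-30,-170,10),stand(80,-170,10)])-[x0,y0])*k).round(0).tolist())
g=(255*(im[:,:,::-1]/255.)**.55).astype(np.uint8)
cv2.imwrite('pics/s2c.png',cv2.resize(g[y0:y0+85,x0:x0+114],None,fx=k,fy=k,interpolation=cv2.INTER_CUBIC))
E
```

```text
130 [[465.0, 549.0], [286.0, 370.0], [302.0, 338.0], [345.0, 323.0], [126.0, 167.0]]
150 [[471.0, 509.0], [289.0, 331.0], [305.0, 298.0], [349.0, 283.0], [127.0, 129.0]]
170 [[477.0, 468.0], [292.0, 291.0], [308.0, 258.0], [352.0, 242.0], [128.0, 89.0]]
posts [[628.0, 457.0], [196.0, 69.0]]
foot [[447.0, 862.0], [664.0, 762.0]]
```

View pics/s2c.png

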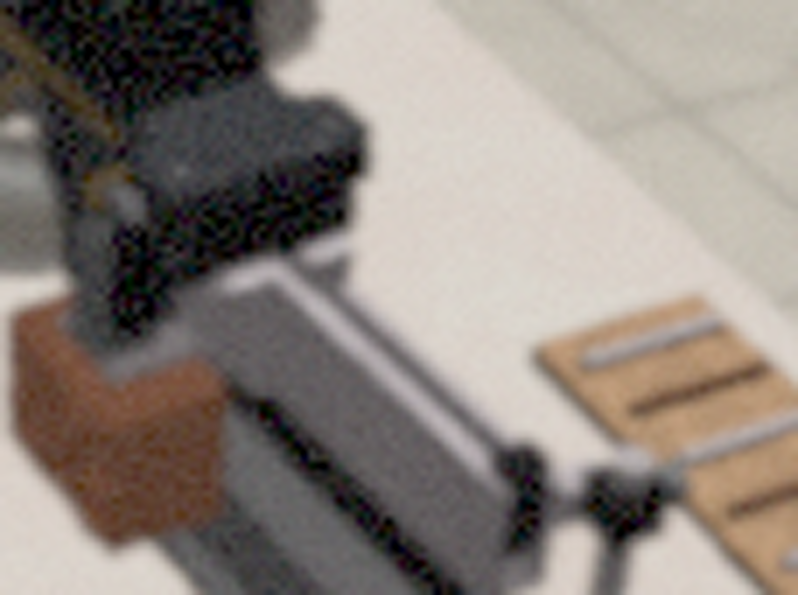

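Lip top front edge runs (270,285) to (500,490) and the keeper's end corner is at (352,243), so the lip is about 168 mm high. That agrees with the top view. I will feel the lip front with the hook plate while the tongue is still above the lip.

>>> apply_moves --deltas '[{"translation":[0.02,0.003,-0.005],"turn":[0,0.01,0.009],"hand":0.015},{"translation":[0.02,0.003,-0.01],"turn":[0,0,0],"hand":0.015},{"translation":[0.02,0,-0.01],"turn":[0,0,0],"hand":0.015},{"translation":[0.008,0,0],"turn":[0,0,0],"hand":0.015},{"translation":[0,0,0],"turn":[0,0,0],"hand":0.015}]'

```text
time: 6.3
ee_pos: [0.5638, -0.0197, 0.2403]
eef_rot: [-0.025, 1.0, 0.0, 0.001]
ft_force: [-0.4, -0.3, -4.0]
width: 0.0234
```

```bash
python3 st.py
```

```text
6.3 [ 0.5638 -0.0197  0.2403] F [-0.36 -0.3  -4.02] M [-0.02  0.03  0.  ] w 0.0234 yaw 0.05 z [ 1.1e-03  2.0e-04 -1.0e+00]
```

>>> apply_moves --deltas '[{"translation":[0.005,0.006,0],"turn":[0,0,0.011],"hand":0.015},{"translation":[0.003,0,0],"turn":[0,0,0],"hand":0.015},{"translation":[0.002,0,0],"turn":[0,0,0],"hand":0.015},{"translation":[0.002,0,0],"turn":[0,0,0],"hand":0.015}]'

```text
time: 6.7
ee_pos: [0.5752, -0.0144, 0.242]
eef_rot: [-0.03, 1.0, 0.001, 0.001]
ft_force: [0.3, 0.5, -4.8]
width: 0.0237
```

```bash
python3 st.py
```

```text
6.7 [ 0.5752 -0.0144  0.242 ] F [ 0.33  0.46 -4.83] M [0.06 0.04 0.01] w 0.0237 yaw 0.06 z [ 0.0019  0.0014 -1.    ]
```

>>> apply_moves --deltas '[{"translation":[0.002,0,-0.001],"turn":[0,0,0],"hand":0.015},{"translation":[0.0015,0,0],"turn":[0,0,0],"hand":0.015}]'

```text
time: 6.9
ee_pos: [0.5789, -0.0144, 0.2414]
eef_rot: [-0.03, 1.0, 0.001, 0.001]
ft_force: [-0.1, -0.7, -4.6]
width: 0.024
```

>>> apply_moves --deltas '[{"translation":[0.0015,0,0],"turn":[0,0,0],"hand":0.015},{"translation":[0.0015,0,0],"turn":[0,0,0],"hand":0.015}]'

```text
time: 7.1
ee_pos: [0.5821, -0.0145, 0.2414]
eef_rot: [-0.03, 1.0, 0.001, 0.001]
ft_force: [-0.1, 0.9, -4.1]
width: 0.0235
```

```bash
python3 st.py
```

```text
7.1 [ 0.5821 -0.0145  0.2414] F [-0.1   0.93 -4.11] M [0.05 0.01 0.03] w 0.0235 yaw 0.06 z [ 0.0025  0.0019 -1.    ]
```

>>> apply_moves --deltas '[{"translation":[0.001,0,0],"turn":[0,0,0],"hand":0.015},{"translation":[0.001,0,0],"turn":[0,0,0],"hand":0.015}]'

```text
time: 7.3
ee_pos: [0.5843, -0.0144, 0.2414]
eef_rot: [-0.03, 1.0, 0.001, 0.001]
ft_force: [0.5, -0.2, -4.9]
width: 0.0237
```

```bash
python3 st.py
```

```text
7.3 [ 0.5843 -0.0144  0.2414] F [ 0.47 -0.2  -4.9 ] M [0.01 0.04 0.  ] w 0.0237 yaw 0.06 z [ 0.0024  0.0018 -1.    ]
```

>>> apply_moves --deltas '[{"translation":[0.001,0,0],"turn":[0,0,0],"hand":0.015}]'

```text
time: 7.4
ee_pos: [0.5854, -0.0145, 0.2414]
eef_rot: [-0.03, 1.0, 0.001, 0.001]
ft_force: [-0.4, -0.1, -4.2]
width: 0.0237
```

>>> apply_moves --deltas '[{"translation":[0.001,0,0],"turn":[0,0,0],"hand":0.015}]'

```text
time: 7.5
ee_pos: [0.586, -0.0145, 0.2412]
eef_rot: [-0.03, 1.0, 0.001, 0.001]
ft_force: [-4.3, -0.6, -2.2]
width: 0.024
```

Contact at TCP x ≈ 0.5858 (-4.3 N), within 2 mm of the 0.584 expected. I back off to centre the gap and lower in guarded steps.

>>> apply_moves --deltas '[{"translation":[-0.0028,0,0],"turn":[-0.002,0.002,0.002],"hand":0.015},{"translation":[0,0,-0.005],"turn":[0,0,0],"hand":0.015},{"translation":[0,0,-0.005],"turn":[0,0,0],"hand":0.015}]'

```text
time: 7.8
ee_pos: [0.5834, -0.0145, 0.2311]
eef_rot: [-0.031, 1.0, -0.0, 0.0]
ft_force: [-0.7, 0.3, -4.7]
width: 0.0237
```

```bash
python3 st.py
```

```text
7.8 [ 0.5834 -0.0145  0.2311] F [-0.72  0.33 -4.7 ] M [ 0.01  0.07 -0.07] w 0.0237 yaw 0.062 z [ 4.e-04 -3.e-04 -1.e+00]
```

>>> apply_moves --deltas '[{"translation":[-0.0003,0,-0.003],"turn":[0,0,0],"hand":0.015},{"translation":[0,0,-0.002],"turn":[0,0,0],"hand":0.015}]'

```text
time: 8.0
ee_pos: [0.5829, -0.0144, 0.2249]
eef_rot: [-0.031, 1.0, -0.0, -0.0]
ft_force: [0.4, 0.6, -4.5]
width: 0.024
```

>>> apply_moves --deltas '[{"translation":[0,0,-0.002],"turn":[0,0,0],"hand":0.015},{"translation":[0,0,-0.002],"turn":[0,0,0],"hand":0.015}]'

```text
time: 8.2
ee_pos: [0.5828, -0.0144, 0.2204]
eef_rot: [-0.031, 1.0, -0.0, -0.0]
ft_force: [-1.1, -0.1, -4.9]
width: 0.0241
```

>>> apply_moves --deltas '[{"translation":[0,0,-0.002],"turn":[0,0,0],"hand":0.015},{"translation":[0,0,-0.002],"turn":[0,0,0],"hand":0.015}]'

```text
time: 8.4
ee_pos: [0.5829, -0.0145, 0.2162]
eef_rot: [-0.031, 1.0, -0.0, -0.0]
ft_force: [-0.4, -0.6, -4.5]
width: 0.0237
```

>>> apply_moves --deltas '[{"translation":[0,0,-0.003],"turn":[0,0,0],"hand":0.015},{"translation":[0,0,-0.003],"turn":[0,0,0],"hand":0.015},{"translation":[0,0,-0.003],"turn":[0,0,0],"hand":0.015}]'

```text
time: 8.7
ee_pos: [0.5831, -0.0144, 0.2066]
eef_rot: [-0.031, 1.0, -0.0, 0.0]
ft_force: [-0.4, -0.2, -4.6]
width: 0.0235
```

>>> apply_moves --deltas '[{"translation":[0,0,-0.004],"turn":[0,0,0],"hand":0.015},{"translation":[0,0,-0.004],"turn":[0,0,0],"hand":0.015},{"translation":[0,0,-0.003],"turn":[0,0,0],"hand":0.015}]'

```text
time: 9.0
ee_pos: [0.583, -0.0144, 0.1945]
eef_rot: [-0.031, 1.0, -0.0, 0.0]
ft_force: [0.3, -0.5, -4.4]
width: 0.0239
```

```bash
python3 st.py
```

```text
9.0 [ 0.583  -0.0144  0.1945] F [ 0.3  -0.55 -4.39] M [0.01 0.03 0.  ] w 0.0239 yaw 0.062 z [ 1.e-04 -4.e-04 -1.e+00]
```

>>> apply_moves --deltas '[{"translation":[0,0,-0.003],"turn":[0,0,0],"hand":0.015},{"translation":[0,0,-0.003],"turn":[0,0,0],"hand":0.015}]'

```text
time: 9.2
ee_pos: [0.583, -0.0144, 0.1879]
eef_rot: [-0.031, 1.0, -0.0, -0.0]
ft_force: [0.1, 0.6, -4.9]
width: 0.0237
```

>>> apply_moves --deltas '[{"translation":[0,0,-0.0015],"turn":[0,0,0],"hand":0.015}]'

```text
time: 9.3
ee_pos: [0.5829, -0.0144, 0.186]
eef_rot: [-0.031, 1.0, -0.0, -0.0]
ft_force: [0.3, 0.3, -5.0]
width: 0.0236
```

>>> apply_moves --deltas '[{"translation":[0,0,-0.0015],"turn":[0,0,0],"hand":0.015}]'

```text
time: 9.4
ee_pos: [0.5829, -0.0144, 0.1843]
eef_rot: [-0.031, 1.0, -0.0, -0.0]
ft_force: [-0.9, 1.1, -4.0]
width: 0.024
```

>>> apply_moves --deltas '[{"translation":[0,0,-0.0015],"turn":[0,0,0],"hand":0.015}]'

```text
time: 9.5
ee_pos: [0.5829, -0.0144, 0.1828]
eef_rot: [-0.031, 1.0, -0.0, -0.0]
ft_force: [-0.4, -0.7, -4.7]
width: 0.0239
```

>>> apply_moves --deltas '[{"translation":[0,0,-0.001],"turn":[0,0,0],"hand":0.015}]'

```text
time: 9.6
ee_pos: [0.583, -0.0144, 0.1817]
eef_rot: [-0.031, 1.0, -0.0, -0.0]
ft_force: [-0.3, 0.1, -4.8]
width: 0.0238
```

>>> apply_moves --deltas '[{"translation":[0,0,-0.001],"turn":[0,0,0],"hand":0.015}]'

```text
time: 9.7
ee_pos: [0.583, -0.0144, 0.1807]
eef_rot: [-0.031, 1.0, -0.0, -0.0]
ft_force: [0.6, -0.3, -5.4]
width: 0.0237
```

>>> apply_moves --deltas '[{"translation":[0,0,-0.001],"turn":[0,0,0],"hand":0.015}]'

```text
time: 9.8
ee_pos: [0.583, -0.0144, 0.1797]
eef_rot: [-0.031, 1.0, -0.0, -0.0]
ft_force: [-1.0, -0.3, -2.6]
width: 0.0233
```

>>> apply_moves --deltas '[{"translation":[0,0,-0.001],"turn":[0,0,0],"hand":0.015}]'

```text
time: 9.9
ee_pos: [0.5831, -0.0144, 0.179]
eef_rot: [-0.031, 1.0, -0.0, 0.0]
ft_force: [-3.1, 0.7, 1.0]
width: 0.0239
```

>>> apply_moves --deltas '[{"translation":[0,0,-0.001],"turn":[0,0,0],"hand":0.015}]'

```text
time: 10.0
ee_pos: [0.5831, -0.0144, 0.1784]
eef_rot: [-0.031, 1.0, 0.0, 0.0]
ft_force: [-4.8, -0.3, 3.8]
width: 0.0239
```

Seated at TCP z ≈ 0.1799 (bridge underside ≈ 0.169, agreeing with the camera's 168 mm). I ease up to light contact and slide left.

>>> apply_moves --deltas '[{"translation":[-0.0003,0,0.0013],"turn":[0,0,0],"hand":0.015},{"translation":[0,0,0],"turn":[0,0,0],"hand":0.015}]'

```text
time: 10.2
ee_pos: [0.5832, -0.0145, 0.18]
eef_rot: [-0.031, 1.0, 0.0, 0.001]
ft_force: [-1.1, -1.1, -4.3]
width: 0.0239
```

```bash
python3 st.py
```

```text
10.2 [ 0.5832 -0.0145  0.18  ] F [-1.08 -1.06 -4.27] M [-0.03  0.09  0.01] w 0.0239 yaw 0.062 z [ 1.4e-03  1.0e-04 -1.0e+00]
```

>>> apply_moves --deltas '[{"translation":[-0.0003,0.004,-0.0004],"turn":[0,0.001,0],"hand":0.015},{"translation":[-0.0003,0.005,0],"turn":[0,0,0],"hand":0.015},{"translation":[-0.0003,0.005,0],"turn":[0,0,0],"hand":0.015},{"translation":[-0.0003,0.005,0],"turn":[0,0,0],"hand":0.015}]'

```text
time: 10.6
ee_pos: [0.5822, 0.0045, 0.1796]
eef_rot: [-0.03, 1.0, -0.001, 0.001]
ft_force: [0.2, -0.2, -2.5]
width: 0.0233
```

```bash
python3 st.py
```

```text
10.6 [0.5822 0.0045 0.1796] F [ 0.16 -0.17 -2.54] M [-0.24  0.01  0.01] w 0.0233 yaw 0.06 z [ 0.0013 -0.0013 -1.    ]
```

Light contact (about 2 N on the lip), no sideways force. I'll continue.

>>> apply_moves --deltas '[{"translation":[-0.0003,0.006,0],"turn":[0.001,0.001,0.001],"hand":0.015},{"translation":[-0.0004,0.006,0],"turn":[0,0,0],"hand":0.015},{"translation":[-0.0004,0.006,0],"turn":[0,0,0],"hand":0.015},{"translation":[-0.0004,0.006,0],"turn":[0,0,0],"hand":0.015},{"translation":[-0.0004,0.006,0],"turn":[0,0,0],"hand":0.015}]'

```text
time: 11.1
ee_pos: [0.5801, 0.0378, 0.1796]
eef_rot: [-0.031, 1.0, -0.0, 0.0]
ft_force: [-0.5, -2.0, -2.4]
width: 0.0238
```

```bash
python3 st.py
```

```text
11.1 [0.5801 0.0378 0.1796] F [-0.54 -1.98 -2.43] M [-0.2  -0.11 -0.07] w 0.0238 yaw 0.062 z [ 3.e-04 -1.e-04 -1.e+00]
```

>>> apply_moves --deltas '[{"translation":[-0.0003,0.006,0],"turn":[0,0,0],"hand":0.015},{"translation":[-0.0004,0.006,0],"turn":[0,0,0],"hand":0.015},{"translation":[-0.0004,0.006,0],"turn":[0,0,0],"hand":0.015},{"translation":[-0.0004,0.006,0],"turn":[0,0,0],"hand":0.015},{"translation":[-0.0004,0.006,0],"turn":[0,0,0],"hand":0.015}]'

```text
time: 11.6
ee_pos: [0.578, 0.0706, 0.1796]
eef_rot: [-0.031, 1.0, -0.0, 0.0]
ft_force: [-0.4, -2.2, -2.9]
width: 0.0235
```

```bash
python3 st.py
```

```text
11.6 [0.578  0.0706 0.1796] F [-0.44 -2.17 -2.88] M [-0.26 -0.08 -0.03] w 0.0235 yaw 0.062 z [ 3.e-04 -2.e-04 -1.e+00]
```

>>> apply_moves --deltas '[{"translation":[-0.0003,0.006,0],"turn":[0,0,0],"hand":0.015},{"translation":[-0.0004,0.006,0],"turn":[0,0,0],"hand":0.015},{"translation":[-0.0004,0.006,0],"turn":[0,0,0],"hand":0.015},{"translation":[-0.0004,0.006,0],"turn":[0,0,0],"hand":0.015},{"translation":[-0.0004,0.006,0],"turn":[0,0,0],"hand":0.015}]'

```text
time: 12.1
ee_pos: [0.5759, 0.1032, 0.1796]
eef_rot: [-0.031, 1.0, -0.0, 0.0]
ft_force: [0.6, -2.1, -1.7]
width: 0.0237
```

>>> apply_moves --deltas '[{"translation":[-0.0003,0.005,0],"turn":[0,0,0],"hand":0.015},{"translation":[-0.0003,0.005,0],"turn":[0,0,0],"hand":0.015},{"translation":[-0.0002,0.003,0],"turn":[0,0,0],"hand":0.015}]'

```text
time: 12.4
ee_pos: [0.575, 0.1179, 0.1796]
eef_rot: [-0.031, 1.0, -0.0, 0.0]
ft_force: [0.2, -1.8, -2.3]
width: 0.0239
```

```bash
python3 st.py
```

```text
12.4 [0.575  0.1179 0.1796] F [ 0.17 -1.8  -2.29] M [-0.25 -0.07 -0.04] w 0.0239 yaw 0.063 z [ 2.e-04 -1.e-04 -1.e+00]
```

Now slowly toward the stop, expected at y ≈ 0.137.

>>> apply_moves --deltas '[{"translation":[-0.0002,0.003,0],"turn":[0,0,0],"hand":0.015},{"translation":[-0.0002,0.003,0],"turn":[0,0,0],"hand":0.015},{"translation":[-0.0001,0.002,0],"turn":[0,0,0],"hand":0.015}]'

```text
time: 12.7
ee_pos: [0.5744, 0.1265, 0.1796]
eef_rot: [-0.031, 1.0, -0.0, 0.0]
ft_force: [0.2, -1.6, -2.0]
width: 0.0236
```

>>> apply_moves --deltas '[{"translation":[-0.0001,0.002,0],"turn":[0,0,0],"hand":0.015},{"translation":[-0.0001,0.002,0],"turn":[0,0,0],"hand":0.015}]'

```text
time: 12.9
ee_pos: [0.5743, 0.1306, 0.1796]
eef_rot: [-0.031, 1.0, -0.0, 0.0]
ft_force: [-0.0, -2.5, -2.3]
width: 0.0234
```

>>> apply_moves --deltas '[{"translation":[-0.0001,0.0015,0],"turn":[0,0,0],"hand":0.015}]'

```text
time: 13.0
ee_pos: [0.5741, 0.1322, 0.1796]
eef_rot: [-0.031, 1.0, -0.0, 0.0]
ft_force: [0.9, -1.1, -2.4]
width: 0.0238
```

>>> apply_moves --deltas '[{"translation":[-0.0001,0.0015,0],"turn":[0,0,0],"hand":0.015}]'

```text
time: 13.1
ee_pos: [0.574, 0.1337, 0.1796]
eef_rot: [-0.031, 1.0, -0.0, 0.0]
ft_force: [-0.3, -1.3, -3.0]
width: 0.0241
```

>>> apply_moves --deltas '[{"translation":[-0.0001,0.001,0],"turn":[0,0,0],"hand":0.015}]'

```text
time: 13.2
ee_pos: [0.5739, 0.1348, 0.1796]
eef_rot: [-0.031, 1.0, -0.0, 0.0]
ft_force: [-0.6, -1.5, -2.6]
width: 0.0238
```

>>> apply_moves --deltas '[{"translation":[-0.0001,0.001,0],"turn":[0,0,0],"hand":0.015}]'

```text
time: 13.3
ee_pos: [0.5738, 0.1359, 0.1796]
eef_rot: [-0.031, 1.0, -0.0, 0.0]
ft_force: [0.7, -1.0, -2.3]
width: 0.0241
```

>>> apply_moves --deltas '[{"translation":[-0.0001,0.001,0],"turn":[0,0,0],"hand":0.015}]'

```text
time: 13.4
ee_pos: [0.5737, 0.1369, 0.1796]
eef_rot: [-0.031, 1.0, -0.0, 0.0]
ft_force: [-0.5, -0.8, -2.3]
width: 0.0237
```

>>> apply_moves --deltas '[{"translation":[-0.0001,0.001,0],"turn":[0,0,0],"hand":0.015}]'

```text
time: 13.5
ee_pos: [0.5736, 0.138, 0.1796]
eef_rot: [-0.031, 1.0, -0.0, 0.0]
ft_force: [0.2, -1.8, -1.7]
width: 0.0236
```

>>> apply_moves --deltas '[{"translation":[-0.0001,0.001,0],"turn":[0,0,0],"hand":0.015}]'

```text
time: 13.6
ee_pos: [0.5735, 0.139, 0.1796]
eef_rot: [-0.031, 1.0, -0.0, 0.0]
ft_force: [0.6, -1.3, -1.7]
width: 0.0242
```

>>> apply_moves --deltas '[{"translation":[-0.0001,0.001,0],"turn":[0,0,0],"hand":0.015}]'

```text
time: 13.7
ee_pos: [0.5734, 0.1399, 0.1796]
eef_rot: [-0.031, 1.0, -0.0, 0.0]
ft_force: [0.0, -3.9, -1.7]
width: 0.0238
```

>>> apply_moves --deltas '[{"translation":[0,0.0006,0],"turn":[0,0,0],"hand":0.015}]'

```text
time: 13.8
ee_pos: [0.5734, 0.14, 0.1795]
eef_rot: [-0.03, 1.0, -0.001, -0.0]
ft_force: [-0.4, -5.0, -1.6]
width: 0.0239
```

>>> apply_moves --deltas '[{"translation":[0.001,0,-0.0003],"turn":[0,0,0],"hand":0.015}]'

```text
time: 13.9
ee_pos: [0.5739, 0.1399, 0.1792]
eef_rot: [-0.03, 1.0, -0.001, -0.001]
ft_force: [-3.9, -2.2, 0.5]
width: 0.0235
```

>>> apply_moves --deltas '[{"translation":[0.0008,0,0],"turn":[0,0,0],"hand":0.015}]'

```text
time: 14.0
ee_pos: [0.5744, 0.1399, 0.1791]
eef_rot: [-0.03, 1.0, -0.001, -0.001]
ft_force: [-4.7, -3.2, 0.4]
width: 0.0237
```

```bash
python3 st.py
```

```text
14.0 [0.5744 0.1399 0.1791] F [-4.69 -3.15  0.36] M [-0.43  0.8  -0.04] w 0.0237 yaw 0.061 z [-0.0023 -0.0015 -1.    ]
```

Fy growing to -5 N confirms the stop, and the lip now carries the weight. I relax slightly and release.

>>> apply_moves --deltas '[{"translation":[-0.0004,0,0],"turn":[0,0,0],"hand":0.024},{"translation":[0,0,0],"turn":[0,0,0],"hand":0.03},{"translation":[0,0,0],"turn":[0,0,0],"hand":0.04},{"translation":[0,0,0],"turn":[0,0,0],"hand":0.05},{"translation":[0,0,0],"turn":[0,0,0],"hand":0.06}]' --newtons 10

```text
time: 14.5
ee_pos: [0.5753, 0.142, 0.1802]
eef_rot: [-0.031, 1.0, 0.001, 0.001]
ft_force: [-0.0, -0.0, 0.1]
width: 0.0462
```

>>> apply_moves --deltas '[{"translation":[0,0,0],"turn":[0,0,0],"hand":0.06},{"translation":[0,0,0],"turn":[0,0,0],"hand":0.06}]'

```text
time: 14.7
ee_pos: [0.5754, 0.1424, 0.1803]
eef_rot: [-0.032, 1.0, 0.001, 0.001]
ft_force: [0.4, -0.2, -0.3]
width: 0.0575
```

```bash
python3 st.py;python3 - <<'E'
from h import *
c,w=snap('wrist','w3.png')
g=(255*(w[:,:,::-1]/255.)**.6).astype(np.uint8)
cv2.imwrite('pics/w3b.png',g)
E
```

```text
14.7 [0.5754 0.1424 0.1803] F [ 0.37 -0.2  -0.34] M [-0.03  0.03 -0.04] w 0.0575 yaw 0.063 z [ 0.0018  0.0016 -1.    ]
```

View pics/w3b.png

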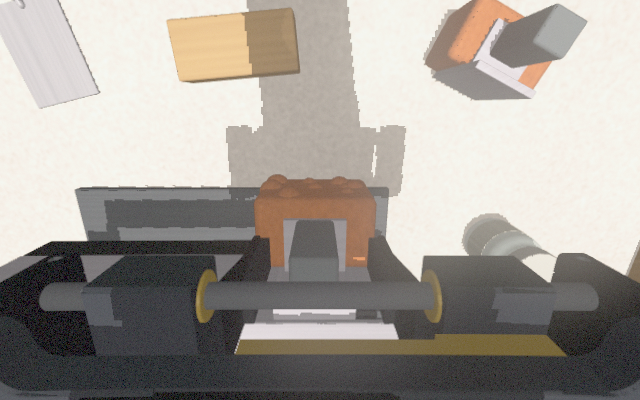

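The fragment hangs upright at (315,225), the fingers are clear of the grip and the force is zero. I retract straight up.

>>> apply_moves --deltas '[{"translation":[0,-0.001,0.005],"turn":[0,0,0],"hand":0.06},{"translation":[0,0,0.01],"turn":[0,0,0],"hand":0.06},{"translation":[0,0,0.015],"turn":[0,0,0],"hand":0.06},{"translation":[0,0,0.02],"turn":[0,0,0],"hand":0.06},{"translation":[0,0,0.03],"turn":[0,0,0],"hand":0.06}]'

```text
time: 15.25
ee_pos: [0.5735, 0.1406, 0.2617]
eef_rot: [-0.031, 1.0, -0.0, -0.002]
ft_force: [0.7, -0.1, 0.5]
width: 0.06
```

>>> apply_moves --deltas '[{"translation":[-0.02,0,0.04],"turn":[0,0,0],"hand":0.06},{"translation":[-0.03,0,0.03],"turn":[0,0,0],"hand":0.06},{"translation":[-0.04,0,0.01],"turn":[0,0,0],"hand":0.06},{"translation":[-0.04,0,0],"turn":[0,0,0],"hand":0.06},{"translation":[0,0,0],"turn":[0,0,0],"hand":0.06}]'

```text
time: 15.75
ee_pos: [0.4411, 0.1387, 0.353]
eef_rot: [-0.03, 1.0, 0.002, 0.003]
ft_force: [0.8, 0.0, -0.2]
width: 0.0599
```

```bash
python3 st.py;python3 - <<'E'
from h import *
c,t=snap('top','t4.png');c2,s=snap('side','s4.png')
g=lambda im:(255*(im[:,:,::-1]/255.)**.6).astype(np.uint8)
r=lambda im,y0,y1,x0,x1,k:cv2.resize(im[y0:y1,x0:x1],None,fx=k,fy=k,interpolation=cv2.INTER_CUBIC)
a=r(g(t),140,200,235,345,5);b=r(g(s),110,165,300,400,5)
o=np.zeros((580,600,3),np.uint8);o[:300,:550]=a;o[305:580,:500]=b
cv2.imwrite('pics/e4.png',o)
L=169
for n,cc,x0,y0,dy in (('t',c,235,140,0),('s',c2,300,110,305)):
  z0=L-84
  q=[stand(-37+x,90+y,z0+z) for x,y,z in [(0,0,117),(-25,40,62),(-25,-40,62),(-25,-40,0)]]+[stand(3,0,L+14)]
  print(n,((proj(cc,q)-[x0,y0])*5+[0,dy]).round(0).tolist())
E
```

```text
15.75 [0.4411 0.1387 0.353 ] F [ 0.8   0.02 -0.19] M [ 0.02 -0.01  0.04] w 0.0599 yaw 0.059 z [ 0.0062  0.0033 -1.    ]
t [[143.0, 196.0], [95.0, 250.0], [213.0, 242.0], [220.0, 255.0], [279.0, 132.0]]
s [[76.0, 402.0], [5.0, 459.0], [73.0, 530.0], [71.0, 614.0], [220.0, 490.0]]
```

View pics/e4.png

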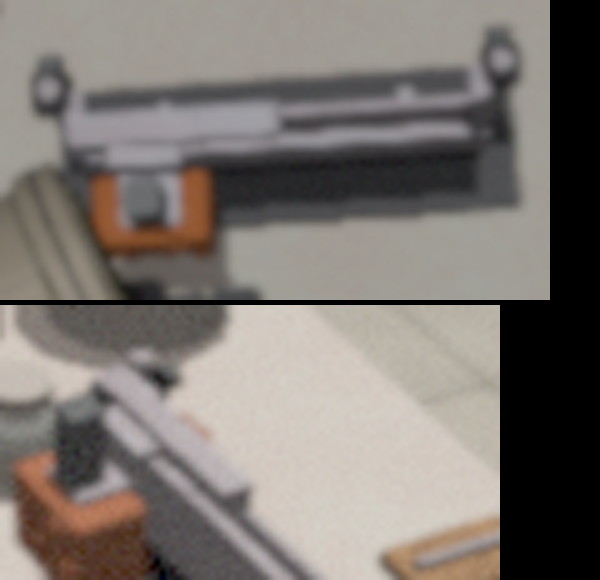

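The fragment hangs level under the keeper. Its grip is at (148,197) against (143,196) predicted, and its front corner at (213,245) against (213,242). I hand in.

```bash
python3 -c "
from bench import order;print(order.close_job())"
```

```text
the job is handed in; nothing more can be done
None
```

The hooked terracotta fragment now hangs on the lip under the keeper, against the left stop. I let go, backed the gripper clear and handed the job in at about 16 s on the robot's clock.

- **Seating:** I felt the lip's front face with the hook plate, backed off to centre the gap, and lowered it until it seated. The lip top came out at about 169 mm, against roughly 168 mm from the cameras. The highest force on the lip was about 8.5 N.
- **Stop:** The fragment met the stop about 2.5 mm past the estimated place. The sideways force rose to 5 N, part of it friction, so I stopped there.
- **Last checks:** After release the force read about zero. The top view put the fragment within about 3 mm of its predicted hung place at the stop; that camera cannot rule out a gap of a millimetre or two there. In the side view it looked level but sat well to the right of where I predicted, and I did not follow that up.
- **Other things:** I did not touch any other object knowingly, and felt no contact except with the fragment and the rail. I did not compare their positions before and after.

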